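# Seat the sharpening stone in its spring-jaw holder

## Task

Get the holder ready for sharpening the knives: seat the cream-topped sharpening stone in it, cream side up, lying flat on the pocket floor, square between the side cheeks and fully home against the fixed black end stop, with the red spring jaw clamping its other end. Let go of it, and leave the grey stone and the other things on the worktop where they are.

Things in the scene. Friction and masses are not known exactly. Their poses are not given: they have to be found in the camera images.
- cream_stone: the stone to seat: a block 150 x 50 x 26 mm (x, y, z), 0.3 to 0.5 kg, upper 17 mm cream, lower 9 mm brown; lies on the worktop cream side up. Origin at the centre of its underside, x along its length, z up out of the cream face. Either end may go to the jaw.
- grey_stone: the coarse stone, same size and axes, dark grey; stays where it lies (it may be shifted by no more than 15 mm)
- holder: the stone holder, fixed: pale wooden base 232 x 86 mm, its upper face (the pocket floor) 16 mm above the worktop. Origin at the centre of its underside, x along its length, z up. It lies roughly along the robot's x (yaw within 0.3): red spring jaw at the -x end, nearer the robot, fixed stop at +x. Behind the jaw a black housing, x = -100 to -115 mm, 16 mm high.
- seat (a point): point on the pocket floor, 16 mm above the holder's origin, same axes: the centre of the stone's underside lies here when home. Black side cheeks at x = 33 to 67 and -33 to -67 mm: inner faces at y = +-26.5 mm, upright for 10 mm above the floor, then flaring to 17 mm above it, outermost y = +-36 mm. Between the pairs the sides are open for the fingers.
- stop (a point): foot of the fixed black stop's upright inner face, at x = +75 mm, y = 0 of the holder, on the pocket floor; the stop is 20 mm long (to +x), 62 mm wide, 16 mm high above the floor
- spring_jaw (a joint): how far the red jaw is pushed back (m, toward the holder's -x): 0 at rest, 0.014 at its end. At rest its face is at x = -69 mm, so the gap to the stop is 144 mm, 6 mm less than the stone: the stone cannot be pressed in flat from above; one end must push the jaw back while the other is still raised clear of the stop. Spring: 3.6 N at rest, 7.2 N at 6 mm, 12 N at 14 mm, then rigid.
- jaw_face (a point): middle of the upper edge of the red jaw's face, 16 mm above the pocket floor; moves with the jaw. The jaw is 14 mm long, 46 mm wide, 16 mm high, flat on top, with an upright face toward the stop
- mug: speckled mug, 86 x 121 x 90 mm, bystander; origin at its underside
- mill: dark wooden pepper mill, 58 mm across, 150 mm high, bystander; origin at its underside
- timer: white kitchen timer, 63 mm across, 55 mm high, bystander; origin at its underside
- tea: dark box, 64 x 142 x 75 mm, bystander; origin at its underside

How it is judged:
By the outcome, as a careful person would: the job done as asked, in the order asked, and still so for the second after the job is handed in, with the robot touching nothing.
It also fails if it takes over 51 s, if anything falls off the work surface, if the arm or the gripper's body presses on something with over 40 N, if the wrist force passes 120 N, or if a joint passes its speed limit or range.

## Robot

A 6-joint arm with a two-finger parallel gripper is mounted at the origin on a cart in front of the work surface, level with it; the furniture and walls round the work are solid. World frame = base frame: x ahead of the robot, y to its left, z up, the work surface at z = 0. Lengths are in m, angles in degrees, forces in N, time in s.
With the tool pointing down it reaches from about 0.35 to 0.725 m from the base axis. Payload 4.3 kg.
Tool frame: the origin (TCP) lies at the very end of the fingers, on their centre line; the grasp point (between the pads) lies 19 mm behind it (arm.pinch_z is the distance from the TCP to the grasp point, in m); z points along the fingers, y is the line along which they close (so a half turn about z gives the same grasp; the last joint's range is limited). The gripper opens to 85 mm and grips with 20 to 120 N. Pads are 22 mm wide; open, the fingers measure 114 mm over their backs; the gripper's body (76 mm by 85 mm) begins 54 mm behind the grasp point. The pads swing forward as they close: fully open they stand 13 mm farther back than shut.
Start: joints at [64.383, 21.618, 4.641, 73.018, 0, 83.68], TCP at [0.19, 0.543, 0.231] pointing down, gripper open.
Joint ranges: [-156.06, 156.06], [-48.1, 94.91], [-58.44, 69.94], [-101.28, 121.22], [-78.64, 73.56], [-180, 180]. Speed limits (degrees/s): [147.25, 147.25, 180, 180, 180, 180].

## Interface

Orientations are given as [roll, pitch, yaw] about the fixed x, y, z axes, in that order (R = Rz(yaw) Ry(pitch) Rx(roll)).
In Python, from plant import arm gives the robot as it stands. Calls block until the motion is done:
- arm.reach(position, orientation): joint-space move of the TCP to a pose.
- arm.move_linear(position, rot=None, max_speed=0.15): straight line of the TCP; rot=None keeps the orientation; max_speed is the mean speed in m/s.
- arm.set_joints(angles): joint-space move.
- arm.ungrasp() and arm.close(): open the fingers fully, or close them until they stop; the grip force is fixed at half the most.
- arm.wait(seconds).
- arm.solve_ik(position, orientation): joint angles nearest the present ones, or None.
- arm.read_state(): the state.
- arm.snapshot(name): name is "side" or "top" or "wrist"; returns a dict with "img" (420x560x3 uint8, red, green, blue), "depth" (420x560 float32, m along the optical axis (not along the pixel's ray), 0 where there is no reading), "fx", "fy", "cx", "cy" (pixels), "T" (4x4, takes a point from camera to world coordinates). Camera axes: x right, y down, z forward; pixel columns grow to the right and rows downward; lengths in m; the calibration is good to about 2 mm. A picture is of the moment at which its call begins.
A pose or a line that the arm cannot do raises arm.Unreachable and nothing moves.
- arm.sign_off(): hands the job in; it is judged then, once.
Trained networks look in a picture, given as the dict that the camera call returned (one of the last four; its "shot" number tells which), for a name from the list of things; names that differ only in an ending like _2 or _b are one class to them, and where a whole thing is asked for, a point or a joint stands for the part that bears it (a point fixed in the world has none). Each returns a list of dicts, best first, with "score" (0 to 1); they miss things now and then, are a little off and sometimes report something else, mostly with a low value. They report only what shows in the picture. A call takes as long as a camera call.
- arm.spot_in(thing, picture): "point" ([x, y, z] in m, in world coordinates, good to about 4 mm: the middle of the surface that is visible of it).
- arm.trace(thing, picture): "region" (420x560 bool, what is visible of it).
The state is a dict: "clock": time; "joint_pos": joint angles; "qd": joint speeds; "joint_efforts": joint torques, N m; "position": TCP position; "tcp_rot": TCP orientation; "ft_force": force on the tool from outside, world axes, zero at the start; "moment": the same for the moment, N m; "gripper_width": finger opening in m; "grasp_force": force on a finger pad.
Only numpy, scipy, OpenCV 4.12 (cv2) and the standard library are available. Lean on these libraries where they do the work, as an engineer would, in place of code of your own. Each camera call takes 0.05 s, during which the arm holds its last target. There are 200 camera calls.

## Working session

There is one attempt and no reset: what is moved stays moved. The work goes in short steps, each a Python script; the robot and the scene stay as the last script left them, time stands still between calls to the robot, and variables do not carry over. Pictures are saved under pics/ and viewed, at most 10 in all, crops included, and the job is handed in when it is done.

```bash
mkdir -p pics; ls
cat > h.py <<'E'
import numpy as np, cv2
from plant import arm
def pts(s,m):
    v,u=np.nonzero(m&(s["depth"]>0)); d=s["depth"][v,u]
    P=np.c_[(u-s["cx"])/s["fx"]*d,(v-s["cy"])/s["fy"]*d,d,np.ones(len(d))]
    return (P@s["T"].T)[:,:3]
def save(s,n): cv2.imwrite("pics/"+n,s["img"][:,:,::-1])
E
python3 - <<'E'
from h import *
for c in ["top","side"]:
    s=arm.snapshot(c); save(s,c+"0.png"); print(c,np.round(s["T"],3).tolist(),s["fx"])
    for t in ["cream_stone","grey_stone","holder","stop","spring_jaw","jaw_face","mug","mill","timer","tea"]:
        r=arm.spot_in(t,s); q=arm.trace(t,s)
        for a in r[:2]: print(t,np.round(a["point"],3),round(a["score"],2))
        if q and q[0]["score"]>.4:
            P=pts(s,q[0]["region"]); print("   trace",round(q[0]["score"],2),len(P),np.round(np.percentile(P,[1,50,99],axis=0),3).tolist())
print(arm.read_state())
E
```

```text
pics
plant.py
top [[0.002, -0.995, 0.101, 0.402], [-1.0, -0.002, -0.004, -0.003], [0.004, -0.101, -0.995, 1.449], [0.0, 0.0, 0.0, 1.0]] 428.4321041178547
cream_stone [0.455 0.374 0.025] 0.97
cream_stone [0.454 0.215 0.023] 0.63
   trace 0.69 728 [[0.377, 0.339, 0.005], [0.449, 0.374, 0.025], [0.522, 0.413, 0.033]]
grey_stone [0.45  0.219 0.023] 0.67
   trace 0.56 663 [[0.38, 0.192, 0.004], [0.453, 0.215, 0.025], [0.526, 0.24, 0.033]]
holder [ 0.498 -0.042  0.019] 0.64
holder [0.454 0.216 0.027] 0.58
   trace 0.88 1744 [[0.387, -0.09, 0.01], [0.497, -0.046, 0.017], [0.612, 0.001, 0.037]]
   trace 0.75 1830 [[0.387, -0.093, -0.002], [0.497, -0.045, 0.017], [0.615, 0.004, 0.037]]
spring_jaw [ 0.5   -0.047  0.012] 0.51
spring_jaw [ 0.419 -0.045  0.03 ] 0.46
   trace 0.5 79 [[0.406, -0.062, 0.013], [0.42, -0.045, 0.03], [0.43, -0.019, 0.038]]
jaw_face [ 0.418 -0.044  0.033] 0.57
mug [0.715 0.094 0.022] 0.84
   trace 0.64 700 [[0.633, 0.056, 0.001], [0.711, 0.097, 0.02], [0.746, 0.138, 0.092]]
mill [0.715 0.322 0.104] 0.7
   trace 0.85 418 [[0.696, 0.302, -0.001], [0.716, 0.323, 0.105], [0
[... 1734 characters left out ...]
1, -0.278, 0.074]]
{'clock': 2.1, 'joint_pos': array([ 6.43845863e+01,  2.16176326e+01,  4.64030768e+00,  7.30175083e+01,
       -1.20593595e-04,  8.36803589e+01]), 'qd': array([ 0.06115533, -0.04009827,  0.00838286,  0.04333239, -0.02934473,
        0.0228241 ]), 'joint_efforts': array([-5.14484191e-05, -4.63508177e+01,  2.70150876e+01,  4.25948947e-04,
       -1.69161226e-04,  5.92477150e-06]), 'position': array([0.19001404, 0.54273124, 0.23132561]), 'tcp_rot': array([1.79994878e+02, 6.88593674e-04, 1.60704227e+02]), 'ft_force': array([-0.19884871,  0.694667  ,  0.94605291]), 'moment': array([-0.00754407, -0.04306493,  0.07145193]), 'grasp_force': 0.0, 'gripper_width': 0.08570119215155195}
```

View pics/top0.png

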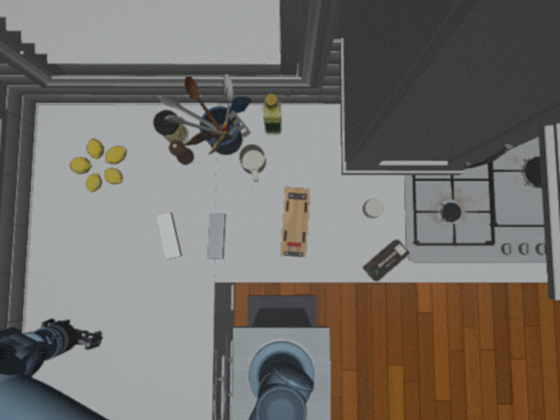

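View pics/side0.png

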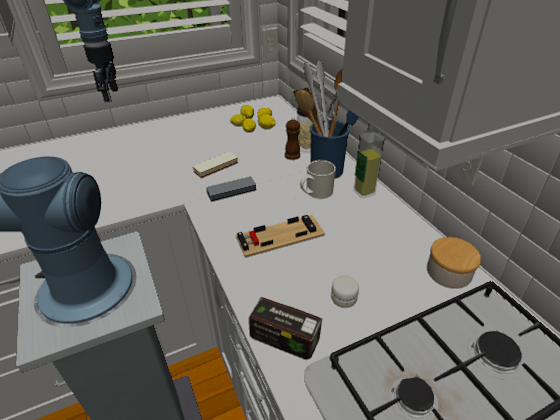

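Run:
```python
from h import *
def rect(s,t,zlo,zhi):
    q=arm.trace(t,s)
    if not q: print(t,"none"); return
    P=pts(s,q[0]["region"]); P=P[(P[:,2]>zlo)&(P[:,2]<zhi)]
    r=cv2.minAreaRect((P[:,:2]*1000).astype(np.float32)); print(t,q[0]["score"],len(P),r,np.median(P[:,2]))
arm.reach([0.45,0.37,0.25],[180,0,-167]); print(arm.read_state()["joint_pos"])
s=arm.snapshot("wrist"); save(s,"w1.png"); np.save("w1.npy",s,allow_pickle=True); rect(s,"cream_stone",.018,.034)
print(np.round(s["T"],3).tolist(),s["fx"])
arm.reach([0.46,-0.045,0.27],[180,0,180]); print(arm.read_state()["joint_pos"])
s=arm.snapshot("wrist"); save(s,"w2.png"); np.save("w2.npy",s,allow_pickle=True); rect(s,"holder",.005,.022); rect(s,"spring_jaw",.022,.04); 
print(np.round(s["T"],3).tolist(),arm.read_state()["clock"])
```

```text
[3.32468773e+01 2.23497581e+01 8.46406158e+00 7.61270402e+01
 3.04646838e-02 2.02282282e+01]
cream_stone 0.67 7453 ((452.0194396972656, 377.8735046386719), (150.33258056640625, 49.932640075683594), 14.48162841796875) 0.025729531317594978
[[-0.226, 0.926, 0.302, 0.372], [0.974, 0.215, 0.071, 0.353], [0.001, 0.31, -0.951, 0.392], [0.0, 0.0, 0.0, 1.0]] 377.48589187815236
[-1.33753535e+01  7.97127145e+00 -7.75711272e+00  7.42652453e+01
  2.04868910e-02 -1.34496761e+01]
holder 0.66 11754 ((499.65997314453125, -45.09247970581055), (86.05461120605469, 231.698974609375), 86.05772399902344) 0.015681850638785466
spring_jaw 0.77 890 ((416.169921875, -39.852394104003906), (31.172317504882812, 45.95909118652344), 0.4239848256111145) 0.031220992344323933
[[-0.002, 0.95, 0.311, 0.38], [1.0, 0.002, 0.001, -0.044], [0.001, 0.311, -0.95, 0.412], [0.0, 0.0, 0.0, 1.0]] 5.075
```

View pics/w2.png

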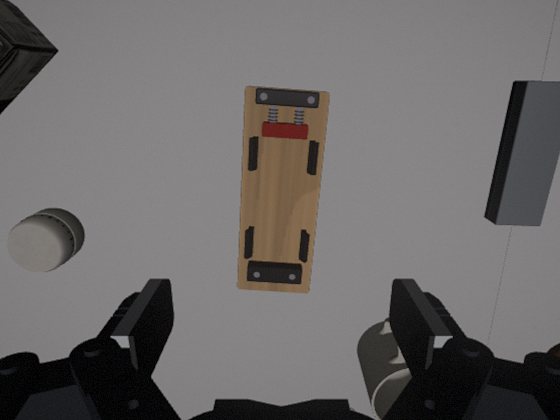

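Run:
```python
from h import *
s=np.load("w2.npy",allow_pickle=True).item()
P=pts(s,s["depth"]>0); a=np.radians(-3.94); c=np.array([.49966,-.04509])
Q=P.copy(); R=np.array([[np.cos(a),-np.sin(a)],[np.sin(a),np.cos(a)]]); Q[:,:2]=(P[:,:2]-c)@R
m=(abs(Q[:,0])<.125)&(abs(Q[:,1])<.05)&(Q[:,2]>.027)
for n,(lo,hi) in dict(jaw=(-.095,-.0605),stop=(.07,.1),cheekm=(-.068,-.03),cheekp=(.03,.068)).items():
    k=m&(Q[:,0]>lo)&(Q[:,0]<hi); 
    if "cheek" in n: k=m&(Q[:,0]>lo)&(Q[:,0]<hi)&(abs(Q[:,1])>.024)
    k&=Q[:,2]>.028
    print(n,k.sum(),np.round(Q[k].min(0),4),np.round(Q[k].max(0),4),np.median(Q[k,2]))
```

```text
jaw 776 [-0.0946 -0.0346  0.028 ] [-0.0605  0.0347  0.3548] 0.03152606010335965
stop 905 [ 0.0743 -0.031   0.028 ] [0.0952 0.031  0.0339] 0.03156839029345537
cheekm 16887 [-0.0668 -0.05    0.028 ] [-0.03    0.05    0.3557] 0.3317947730858964
cheekp 346 [ 0.0326 -0.0353  0.0281] [0.0664 0.0354 0.0334] 0.030627365408207846
```

```bash
cat >> h.py <<'E'
from scipy.spatial.transform import Rotation as Ro
HC=np.array([.49966,-.04509]); HY=-3.94
def pose(xc,zc,th,dx=0.,h=.003,y=0.):
    "TCP pose for the stone's lower jaw-end corner at (xc,zc) mm in the seat frame, stop end raised th deg; dx: TCP ahead of stone centre"
    Rz=Ro.from_euler("z",HY,degrees=True); Rt=Rz*Ro.from_euler("y",-th,degrees=True)
    p=Rz.apply([xc/1e3,y/1e3,zc/1e3])+Rt.apply([.075+dx,0,h])+np.r_[HC,.016]
    return p,(Rt*Ro.from_euler("z",180,degrees=True)*Ro.from_euler("x",180,degrees=True)).as_euler("xyz",degrees=True)
def st(n=""):
    s=arm.read_state(); print(n,round(s["clock"],2),np.round(s["position"],4),np.round(s["tcp_rot"],2),"F",np.round(s["ft_force"],1),"M",np.round(s["moment"],2),round(s["gripper_width"],4),round(s["grasp_force"],1))
E
python3 - <<'E'
from h import *
for a in [(-60,90,0),(-62,30,10),(-62,1.5,10),(-78.5,1.5,10),(-78.5,.5,0)]: print(pose(*a),arm.solve_ik(*pose(*a)))
r=[180,0,-165.52]
arm.reach([.4520,.3779,.10],r); arm.move_linear([.4520,.3779,.003]); st(); arm.close(); st()
arm.move_linear([.4520,.3779,.13]); st()
p,r=pose(-62,100,10); arm.reach(p,r); st()
for c in ["side","wrist"]:
    s=arm.snapshot(c); save(s,c+"2.png"); np.save(c+"2.npy",s,allow_pickle=True)
    q=arm.trace("cream_stone",s); np.save(c+"2m.npy",q[0]["region"] if q else 0); print([x["score"] for x in q])
E
```

```text
(array([ 0.51462455, -0.04612068,  0.109     ]), array([180.  ,   0.  , 176.06])) [-12.1582275   19.04793805 -17.91079427  53.04126768   0.
  -8.2182275 ]
(array([ 0.51097284, -0.04586917,  0.06197804]), array([180.  ,  10.  , 176.06])) [-13.19469717  14.15108068 -34.22459077  31.75191918   1.60029035
  -9.11647627]
(array([ 0.51097284, -0.04586917,  0.03347804]), array([180.  ,  10.  , 176.06])) [-13.19469717  16.45970642 -36.35114983  27.31673439   1.60029035
  -9.11647627]
(array([ 0.49451183, -0.04473542,  0.03347804]), array([180.  ,  10.  , 176.06])) [-13.54163555  14.87601788 -38.67257605  26.58872346   1.65974573
  -9.4584206 ]
(array([ 0.49616827, -0.04484951,  0.0195    ]), array([180.  ,   0.  , 176.06])) [-12.46474215  22.93856732 -27.59030653  39.47112615   0.
  -8.52474215]
 7.54 [0.4529 0.3781 0.0039] [ 1.7997e+02  8.0000e-02 -1.6555e+02] F [0.7 0.4 0.1] M [-0.   -0.01 -0.05] 0.0855 0.0
 7.97 [0.4529 0.3783 0.0044] [ 1.7999e+02  1.3000e-01 -1.6552e+02] F [-1.2 -1.8  4.9] M [-0.25  0.07 -0.01] 0.0487 65.0
 8.97 [0.4511 0.3773 0.1286] [-1.7995e+02 -1.4000e-01 -1.6552e+02] F [ 0.2 -0.4 -5.6] M [ 0.03 -0.01  0.01] 0.0489 63.8
 10.54 [ 0.5112 -0.0451  0.132 ] [179.97  10.   176.13] F [ 0.7  0.1 -4.3] M [-0.02  0.26 -0.02] 0.0486 63.8
[0.67]
[0.98]
```

Run:
```python
from h import *
s=np.load("wrist2.npy",allow_pickle=True).item(); m=np.load("wrist2m.npy")
P=pts(s,m); p,r=pose(-62,100,10)
st0=arm.read_state(); R=Ro.from_euler("xyz",st0["tcp_rot"],degrees=True)
Q=R.inv().apply(P-st0["position"])*1e3   # tool frame, mm
print(len(Q),np.round(np.percentile(Q,[.5,5,50,95,99.5],axis=0),1))
k=(Q[:,2]<np.median(Q[:,2])+4); T=Q[k]; A=np.c_[T[:,:2],np.ones(len(T))]
c=np.linalg.lstsq(A,T[:,2],rcond=None)[0]; print("top plane",c, "tilt deg",np.degrees(c[:2]))
print(cv2.minAreaRect(T[:,:2].astype(np.float32)))
st()
```

```text
43003 [[-41.6 -23.9 -23.1]
 [-33.3 -21.5 -22.5]
 [ 29.4   0.8 -21.5]
 [ 72.5  22.9 -20.5]
 [ 75.8  25.3  -3.1]]
top plane [-1.51332545e-03 -1.24130742e-03 -2.15020951e+01] tilt deg [-0.08670716 -0.07112168]
((15.630363464355469, 0.5024871826171875), (50.799068450927734, 120.29911041259766), 89.98430633544922)
 10.74 [ 0.5113 -0.0451  0.132 ] [179.99  10.   176.15] F [ 0.2  0.7 -4.1] M [-0.02  0.3  -0.  ] 0.0485 63.8
```

View pics/wrist2.png

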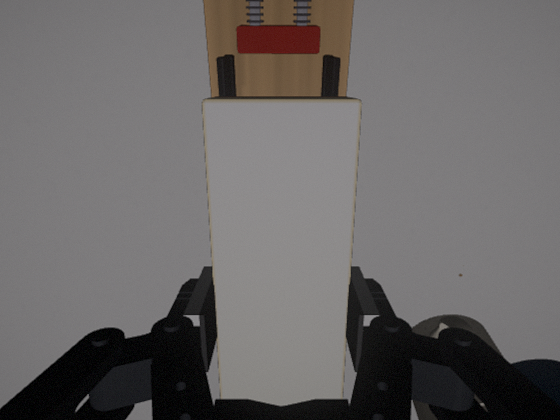

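```bash
cat >> h.py <<'E'
def go(xc,zc,th,v=.04,n=""):
    p,r=pose(xc,zc,th,dx=.0007,h=.0045); arm.move_linear(p,rot=r,max_speed=v); arm.wait(.1); st(n or str((xc,zc,th)))
    q=arm.read_state(); F=q["ft_force"]; print("   err mm",np.round((q["position"]-p)*1e3,1)); return F
E
python3 - <<'E'
from h import *
go(-62,30,10,.1); go(-62,12,10)
go(-62,2,10,.03)
s=arm.snapshot("side"); cv2.imwrite("pics/s3.png",cv2.resize(s["img"][190:270,210:350,::-1],None,fx=5,fy=5))
E
```

```text
(-62, 30, 10) 11.68 [ 0.5124 -0.0461  0.0645] [-179.98   10.11  176.07] F [-0.6 -0.1 -3.1] M [0.02 0.24 0.01] 0.0486 63.8
   err mm [ 1.  -0.2  1. ]
(-62, 12, 10) 12.38 [ 0.5116 -0.046   0.0457] [-179.99   10.02  176.06] F [-0.4 -0.1 -3.6] M [ 0.04  0.33 -0.01] 0.0492 63.8
   err mm [ 0.2 -0.1  0.2]
(-62, 2, 10) 12.96 [ 0.5115 -0.0459  0.0356] [180.    10.01 176.06] F [-0.3 -0.4 -3.9] M [-0.02  0.27 -0.01] 0.0487 63.8
   err mm [0.1 0.  0. ]
```

Run:
```python
from h import *
go(-70,2,10,.03)
F=go(-78,2,10,.03)
for th in (8,6,4,2):
    F=go(-78,1.5,th,.03)
    if np.linalg.norm(F)>45: print("STOP"); break
s=arm.snapshot("side"); cv2.imwrite("pics/s4.png",cv2.resize(s["img"][190:270,210:350,::-1],None,fx=5,fy=5))
```

```text
(-70, 2, 10) 13.53 [ 0.5049 -0.0456  0.0363] [-179.99   10.16  176.07] F [ 4.8 -0.4 -4.5] M [-0.1  -0.8  -0.03] 0.0487 63.7
   err mm [ 1.5 -0.3  0.8]
(-78, 2, 10) 14.04 [ 0.4989 -0.0452  0.037 ] [179.99  10.35 176.07] F [ 8.1 -0.9 -7.4] M [ 0.01 -1.58  0.  ] 0.0489 63.5
   err mm [ 3.5 -0.4  1.4]
(-78, 1.5, 8) 14.4 [ 0.4999 -0.0453  0.0341] [179.99   8.38 176.07] F [ 7.5 -0.4 -5.7] M [ 0.05 -1.51 -0.03] 0.0489 63.6
   err mm [ 3.9 -0.5  1.6]
(-78, 1.5, 6) 14.75 [ 0.5004 -0.0453  0.0313] [180.     6.38 176.07] F [ 7.7 -0.7 -4.4] M [ 0.03 -1.48 -0.02] 0.049 63.6
   err mm [ 3.9 -0.5  1.5]
(-78, 1.5, 4) 15.1 [ 0.5007 -0.0453  0.0286] [180.     4.37 176.07] F [ 7.3 -0.4 -5.2] M [ 0.04 -1.45 -0.06] 0.0484 63.8
   err mm [ 3.9 -0.4  1.3]
(-78, 1.5, 2) 15.45 [ 0.5009 -0.0454  0.0258] [180.     2.36 176.06] F [ 7.8 -0.4 -5.2] M [-0.   -1.44 -0.02] 0.049 63.9
   err mm [ 3.7 -0.4  1.2]
```

View pics/s4.png

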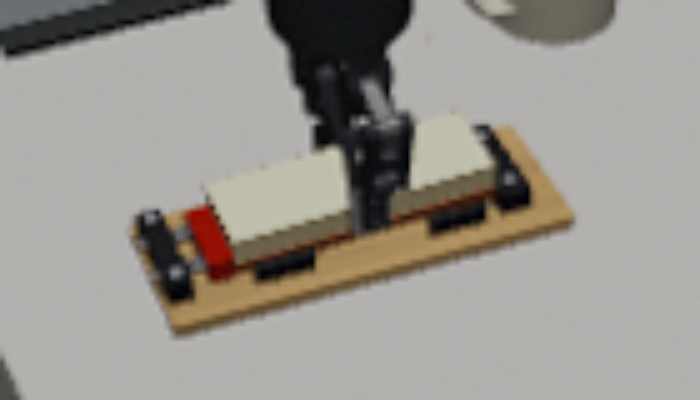

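Run:
```python
from h import *
go(-80,1,1,.03)
go(-80,-1,-.3,.03)
go(-79,-2.5,-.3,.03)
go(-76,-3,-.3,.03)
s=arm.snapshot("side"); cv2.imwrite("pics/s5.png",cv2.resize(s["img"][190:270,210:350,::-1],None,fx=5,fy=5))
```

```text
(-80, 1, 1) 15.85 [ 0.4998 -0.0453  0.0244] [180.     1.45 176.06] F [ 8.9 -0.7 -2.8] M [ 0.05 -1.45 -0.05] 0.049 63.9
   err mm [ 4.5 -0.5  1.6]
(-80, -1, -0.3) 16.23 [ 0.5001 -0.0455  0.0209] [-1.7998e+02  1.7000e-01  1.7606e+02] F [ 9.   0.8 -1.1] M [ 0.05 -1.36 -0.1 ] 0.0486 64.4
   err mm [ 4.7 -0.7  1.8]
(-79, -2.5, -0.3) 16.57 [ 0.5005 -0.0455  0.0203] [-1.7997e+02  1.4000e-01  1.7607e+02] F [3.2 1.1 8.6] M [ 0.18 -0.65  0.03] 0.0487 65.3
   err mm [ 4.1 -0.6  2.7]
(-76, -3, -0.3) 16.93 [ 0.5004 -0.0455  0.0203] [-1.7995e+02 -1.4000e-01  1.7606e+02] F [-6.   0.8 23.3] M [0.27 0.91 0.04] 0.0487 67.0
   err mm [ 1.  -0.4  3.2]
```

View pics/s5.png

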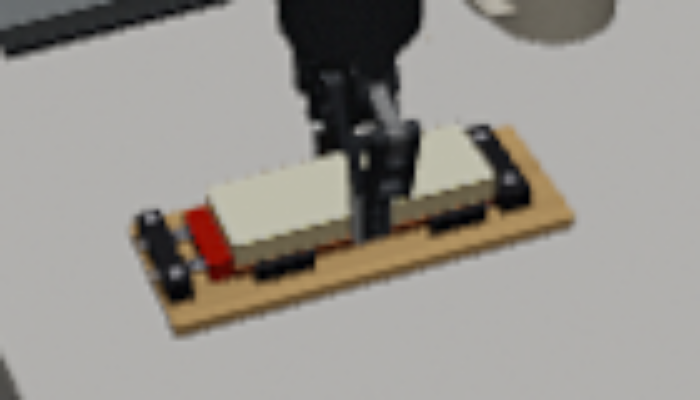

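Run:
```python
from h import *
go(-75,-1.5,0,.03)
arm.ungrasp(); arm.wait(.2); st("open")
p=arm.read_state()["position"]; arm.move_linear([p[0],p[1],.12],max_speed=.08); st()
arm.reach([.46,-.045,.27],[180,0,180]); arm.wait(.3)
s=arm.snapshot("wrist"); cv2.imwrite("pics/w6.png",cv2.resize(s["img"][60:320,170:390,::-1],None,fx=2.2,fy=2.2))
P=pts(s,s["depth"]>0); a=np.radians(HY); R=np.array([[np.cos(a),-np.sin(a)],[np.sin(a),np.cos(a)]])
q=arm.trace("cream_stone",s); S=pts(s,q[0]["region"]); S[:,:2]=(S[:,:2]-HC)@R; S*=1e3
S=S[(S[:,2]>37)&(S[:,2]<48)]
print(len(S),cv2.minAreaRect(S[:,:2].astype(np.float32)),np.median(S[:,2]))
A=np.c_[S[:,:2],np.ones(len(S))]; print("plane",np.linalg.lstsq(A,S[:,2],rcond=None)[0])
for t in ["spring_jaw","holder"]:
    q=arm.trace(t,s); J=pts(s,q[0]["region"]); J[:,:2]=(J[:,:2]-HC)@R; J*=1e3
    if t=="spring_jaw": J=J[(J[:,2]>29)&(J[:,2]<36)]
    print(t,np.round(np.percentile(J,[1,50,99],axis=0),1).tolist())
s2=arm.snapshot("top"); print("grey",[np.round(x["point"],3) for x in arm.spot_in("grey_stone",s2)[:1]]); st()
```

```text
(-75, -1.5, 0) 17.32 [ 0.501  -0.0455  0.0203] [-1.7996e+02  9.0000e-02  1.7605e+02] F [-1.6 -0.3 11. ] M [-0.02  0.22  0.01] 0.0486 66.5
   err mm [ 0.7 -0.3  1.3]
open 17.98 [ 0.5003 -0.0451  0.0189] [ 1.8000e+02 -1.0000e-02  1.7606e+02] F [-0.2 -0.6  0.2] M [ 0.   -0.07  0.  ] 0.0853 0.0
 19.4 [ 0.4998 -0.045   0.1194] [ 1.7999e+02 -7.0000e-02  1.7606e+02] F [-0.7  0.5  0.2] M [ 0.01 -0.06 -0.01] 0.085 0.0
6612 ((-0.0048675537109375, 0.6725387573242188), (150.1866455078125, 49.964900970458984), 0.08256061375141144) 41.87413389854625
plane [ 1.45090218e-03 -5.49729683e-04  4.18651877e+01]
spring_jaw [[-95.6, -22.5, 29.2], [-82.4, 0.0, 31.7], [-75.2, 21.8, 33.5]]
holder [[-114.9, -42.5, 12.7], [-41.0, -3.0, 16.5], [113.0, 42.4, 33.5]]
grey [array([0.452, 0.212, 0.026])]
 20.67 [ 0.46   -0.045   0.2699] [ 1.8e+02 -1.0e-02 -1.8e+02] F [ 0.1 -0.3 -0.3] M [ 0.   -0.02 -0.03] 0.0857 0.0
```

View pics/w6.png

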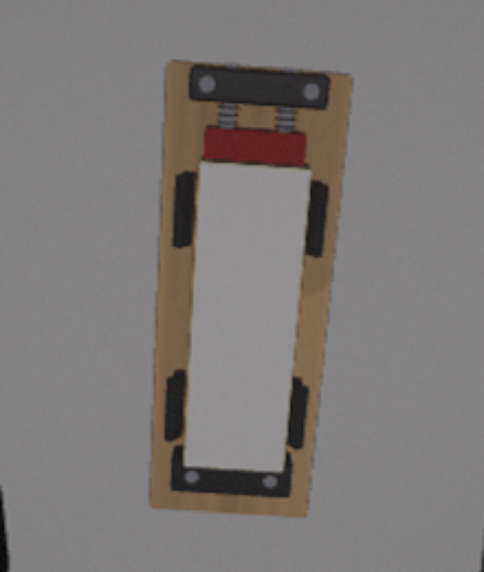

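The picture shows the stone between all four cheeks. Its lower end (row 470) is against the black stop, and the red jaw (row 150) bears on its upper end. The measured centre is (0.0, 0.7) mm from the seat, with yaw 0.1° and the top at 41.9 mm (42 expected).

```bash
python3 -c "
from h import *
arm.sign_off()"
```

```text
the job is handed in; nothing more can be done
```

The cream stone is seated cream side up in the holder, flat, square and home against the stop with the red jaw clamping it; it was released, the grey stone was not moved, and the job was handed in at about 21 s.

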